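# Sweep the jar lids into the lid bay

## Task

Clear the bench: with your fingertips, sweep the three black jar lids across the worktop into the low white three-sided bay, until all three lie flat and wholly between its walls. Only slide them; do not lift or tip them up. Leave the glass dish, the rubber stopper and the beaker where they stand.

Things in the scene. Friction and masses are not known exactly. Their poses are not given: they have to be found in the camera images.
- lid_bay: low white plastic three-sided fence fixed to the worktop, no floor, mouth roughly to the robot's right. Origin on the worktop amid the inside; x axis points from mouth to back wall. Inside: mouth x = -70 mm, back wall x = +70, side walls y = -75 and +75. Walls 25 mm high, 6 thick; round 10 mm posts at the wall ends (x = -70, y = -79 and +79); 3 mm high screw flanges outside, to y = -96 and +96.
- lid_0: one of three loose black round screw lids of powder jars, 50 mm in diameter, 14 mm high, about 20 g, lying flat on the worktop (closed face up); origin at the centre of its underside, z up. It slides on the worktop when pushed.
- lid_1: one of three loose black round screw lids of powder jars, 50 mm in diameter, 14 mm high, about 20 g, lying flat on the worktop (closed face up); origin at the centre of its underside, z up. It slides on the worktop when pushed.
- lid_2: one of three loose black round screw lids of powder jars, 50 mm in diameter, 14 mm high, about 20 g, lying flat on the worktop (hollow side up, its pale inside showing); origin at the centre of its underside, z up. It slides on the worktop when pushed.
- dish: shallow round clear glass dish, 64 mm in diameter, 14 mm high, loose, beyond the lids; to be left alone. Origin at the centre of its underside.
- rubber_stopper: loose red rubber stopper standing on the worktop, 29 mm in diameter, 28 mm high; to be left alone. Origin at the centre of its underside.
- glass_beaker: loose clear glass beaker standing beyond the bay, 65 mm wide, 81 mm high; to be left alone. Origin at the centre of its underside.

How it is judged:
At the end, for the whole second after the job is handed in: Each lid's centre is at least 20 mm past the mouth line of the bay (so that no more than 5 mm of the lid sticks out) and between its walls; each lid lies flat on the worktop (underside below 6 mm, tilt below 0.1 rad) and at rest; dish, stopper and beaker are within 20 mm of where they stood (x of lid_0 in the frame of lid_bay between -0.05 and 0.07 m and y of lid_0 in the frame of lid_bay between -0.07 and 0.07 m and height (world z) of each of lid_0, lid_1, lid_2 below 0.006 m and angle between each of lid_0, lid_1, lid_2's own z axis and vertical below 0.1 rad and linear speed of each of lid_0, lid_1, lid_2 below 0.02 m/s and x of lid_1 in the frame of lid_bay between -0.05 and 0.07 m and y of lid_1 in the frame of lid_bay between -0.07 and 0.07 m and x of lid_2 in the frame of lid_bay between -0.05 and 0.07 m and y of lid_2 in the frame of lid_bay between -0.07 and 0.07 m and distance of each of dish, rubber_stopper, glass_beaker from where it was at the start of the episode below 0.02 m); the robot touches nothing.
It fails at once if a jar lid is lifted off the worktop (height (world z) of any of lid_0, lid_1, lid_2 above 0.015 m).
It fails at once if a jar lid is tipped up (angle between any of lid_0, lid_1, lid_2's own z axis and vertical above 0.5 rad).
It fails at once if the glass dish is moved out of its place or knocked over (distance of dish from where it was at the start of the episode above 0.02 m or angle between dish's own z axis and vertical above 0.3 rad).
It fails at once if the stopper is moved out of its place or knocked over (distance of rubber_stopper from where it was at the start of the episode above 0.02 m or angle between rubber_stopper's own z axis and vertical above 0.3 rad).
It fails at once if the beaker is moved out of its place or knocked over (distance of glass_beaker from where it was at the start of the episode above 0.02 m or angle between glass_beaker's own z axis and vertical above 0.3 rad).
It also fails if it takes over 72 s, if anything falls off the work surface, if the arm or the gripper's body presses on something with over 40 N, if the wrist force passes 120 N, or if a joint passes its speed limit or range.

## Robot

A 7-joint arm with a two-finger parallel gripper is mounted at the origin on a cart in front of the work surface, level with it; the furniture and walls round the work are solid. World frame = base frame: x ahead of the robot, y to its left, z up, the work surface at z = 0. Lengths are in m, angles in rad, forces in N, time in s.
With the tool pointing down it reaches from about 0.4 to 0.875 m from the base axis. Payload 19.3 kg.
Tool frame: the origin (TCP) lies midway between the tips of the shut fingers; the grasp point (between the pads) lies 19 mm behind it; z points along the fingers, y is the line along which they close (so a half turn about z gives the same grasp; the last joint's range is limited). The gripper opens to 85 mm and grips with 20 to 120 N. Pads are 22 mm wide; open, the fingers measure 114 mm over their backs; the gripper's body (76 mm by 85 mm) begins 54 mm behind the grasp point. The pads swing forward as they close: fully open they stand 13 mm farther back than shut.
Start: joints at [1.101, 0.521, -0.036, 1.599, 0.021, 1.021, -0.113], TCP at [0.243, -0.576, 0.2] pointing down, gripper open.
Joint ranges: [-2.91, 2.91], [-0.3, 2.13], [-1.5, 1.42], [0.17, 2.43], [-1.26, 4.41], [0.16, 1.93], [-2.52, 2.52]. Speed limits (rad/s): [1.89, 1.89, 2.39, 2.39, 3.01, 3.01, 3.01].

## Interface

Orientations are given as [roll, pitch, yaw] about the fixed x, y, z axes, in that order (R = Rz(yaw) Ry(pitch) Rx(roll)).
In Python, from workcell import * gives the robot as it stands. The module is installed in compiled form; this text tells all that it offers.
- The arm moves only by the tool play_rows, never from a script. Its argument "deltas" is a list of rows, each a list of 7 numbers: the shift along the tool's x, y, z in units of 500 mm (1.0 is 500 mm), then the turn, a rotation vector about the tool's x, y, z in units of 120 degrees (1.0 is 120 degrees), then the closure, from 0 (fully open) to 1 (shut). A call has 1 to 10 rows; each row is the pose to reach, as a shift and turn from the pose commanded when the call began, along the tool's axes at that moment; what a row does not reach only later rows make up. A row lasts 1/10 s, in which the tool goes at most 50 mm and 8.59 degrees, less where a joint would pass 70% of its speed; a pose out of reach is approached as far as the arm can. A call with a number of a shift or a turn outside -1 to 1 is refused whole. A call with a gripper value outside its range is refused whole. The fingers move at their own pace and stop on an object; "newtons" is the grip in N (left out, the last holds). Time passes only in rows, so rows that repeat a pose let the fingers close. It gives the time, the measured TCP pose, the force, the opening and the grip force at its end, in the units of the state.
- observe(): the state, without advancing time (a new reading comes with each control period).
- grab_frame(name): name is "side" or "top"; returns the picture (384x512x3 uint8, red, green, blue); there is no depth.
- get_calibration(name): a dict with "fovy" (degrees; the focal length in pixels is half the picture's height over the tangent of half this angle, whatever the lens; pixels are square), "cx", "cy" (the principal point, pixels), "xyz" and "rotation" of the camera in the world. Camera axes: x right, y down, z forward; pixel columns grow to the right and rows downward; lengths in m; the calibration is good to about 2 mm. A picture is of the moment at which its call begins. get_calibration takes no time and is no camera call.
- job_done(): hands the job in; it is judged then, once.
The state is a dict: "clock": time; "qpos": joint angles; "qd": joint speeds; "joint_efforts": joint torques, N m; "position": TCP position; "tool_rot": TCP orientation; "force": force on the tool from outside, world axes, zero at the start; "moment": the same for the moment, N m; "grip_width": finger opening in m; "finger_force": force on a finger pad.
Only numpy, scipy, OpenCV 4.12 (cv2) and the standard library are available. Lean on these libraries where they do the work, as an engineer would, in place of code of your own. Each camera call takes 0.05 s, during which the arm holds its last target. There are 200 camera calls.

## Working session

There is one attempt and no reset: what is moved stays moved. The work goes in short steps, Python scripts to look and compute and a tool call to move; the robot and the scene stay as the last step left them, time stands still between calls to the robot, and variables do not carry over. Pictures are saved under pics/ and viewed, at most 12 in all, crops included, and the job is handed in when it is done.

Besides the shell and the picture viewer there is one more tool, called after "Emit:" in YAML: its name, and indented under it one key for each argument. play_rows: Moves the arm, as the interface text tells. Its arguments: {"type":"object","properties":{"deltas":{"type":"array"},"newtons":{"type":"number"}},"required":["deltas"]}

```bash
mkdir -p pics; python3 - <<'E'
from workcell import *
import cv2
s=observe(); print(s)
for n in("top","side"):
    print(n,get_calibration(n)); cv2.imwrite(f"pics/{n}0.png",grab_frame(n)[:,:,::-1])
E
```

```text
{'clock': 0.0, 'qpos': array([ 1.10078993,  0.52203979, -0.03633548,  1.60000563,  0.02117383,
        1.02111806, -0.11279769]), 'qd': array([-0.00165743, -0.00147496, -0.00044495,  0.00022872, -0.00072644,
        0.00073525,  0.0004372 ]), 'joint_efforts': array([ 7.18703286e-04, -9.27139950e+01,  1.98056437e+00, -3.69942927e+01,
        1.79323921e-02,  8.15765932e-03,  4.86713475e-05]), 'position': array([ 0.24309937, -0.57536629,  0.19991046]), 'tool_rot': array([-3.14040715e+00,  5.94301395e-05,  3.99792043e-01]), 'force': array([-0.78360074, -0.20014623,  0.13436011]), 'moment': array([-0.07227136,  0.03747308,  0.01860089]), 'finger_force': 0.0, 'grip_width': 0.0853986580117095}
top {'fovy': 55.661417445444826, 'cx': 254.67384156009592, 'cy': 188.49753666456292, 'xyz': array([0.54761483, 0.07280528, 0.88382703]), 'rotation': array([-3.02742833,  0.02065166, -1.56029675])}
side {'fovy': 48.551375282224996, 'cx': 248.58250282197957, 'cy': 194.6368664202227, 'xyz': array([ 0.44642425, -0.67266949,  0.59192033]), 'rotation': array([-2.20049854,  0.01386313, -0.23534955])}
```

View pics/top0.png

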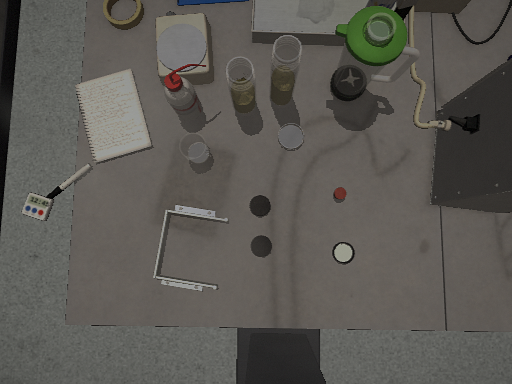

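View pics/side0.png

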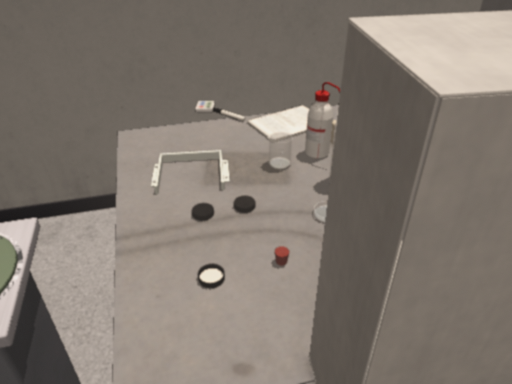

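The top view shows the bay at lower left: posts near (227,219) and (216,288), back wall from (167,212) to (157,277), mouth to the right. The dark lids are at (260,206) and (261,246), and the hollow lid at (343,253). The stopper is at (340,194), the dish at (291,137) and the beaker at (197,150). The side view agrees, with a tall cabinet at its right.

```bash
cat > h.py <<'E'
import numpy as np, cv2
from workcell import *
from scipy.spatial.transform import Rotation as R
def ray(n,px,z):
    c=get_calibration(n); f=192/np.tan(np.radians(c["fovy"]/2))
    d=R.from_euler("xyz",c["rotation"]).as_matrix()@np.array([(px[0]-c["cx"])/f,(px[1]-c["cy"])/f,1])
    p=np.array(c["xyz"]); return (p+d*(z-p[2])/d[2])[:2]
def proj(n,P):
    c=get_calibration(n); f=192/np.tan(np.radians(c["fovy"]/2))
    q=R.from_euler("xyz",c["rotation"]).as_matrix().T@(np.array(P)-c["xyz"])
    return c["cx"]+f*q[0]/q[2],c["cy"]+f*q[1]/q[2]
def blobs(mask,lo,hi,x0,x1,y0,y1):
    m=np.zeros_like(mask); m[y0:y1,x0:x1]=mask[y0:y1,x0:x1]
    n,l,s,c=cv2.connectedComponentsWithStats(m)
    return [(c[i].round(1),int(s[i,4]),s[i,:4]) for i in range(1,n) if lo<=s[i,4]<=hi]
E
python3 - <<'E'
from h import *
im=cv2.imread("pics/top0.png"); g=im.max(2)
print("dark"); 
for c,a,b in blobs((g<62).astype(np.uint8),100,900,150,420,160,310): print(c,a,b,ray("top",c,.014).round(3))
sat=(im[:,:,2].astype(int)-im[:,:,1]>50).astype(np.uint8)
print("red"); [print(c,a,ray("top",c,.028 ).round(3)) for c,a,b in blobs(sat,30,900,300,380,160,310)]
print("bright")
w=(im.min(2)>135).astype(np.uint8)
for c,a,b in blobs(w,30,3000,140,370,160,310): print(c,a,b,ray("top",c,.014).round(3))
for p in [(227,219),(216,288),(167,212),(157,277)]: print(p,ray("top",p,.025).round(3))
print("dish",ray("top",(291,137),.007),"beaker",ray("top",(198,153),0.0))
print("side:")
im=cv2.imread("pics/side0.png"); g=im.max(2)
for c,a,b in blobs((g<50).astype(np.uint8),60,900,140,320,180,300): print(c,a,b,ray("side",c,.01).round(3))
o=cv2.resize(cv2.imread("pics/top0.png")[130:310,130:370],None,fx=3.3,fy=3.3,interpolation=cv2.INTER_CUBIC); cv2.imwrite("pics/crop.png",o)
E
```

```text
dark
[259.9 205.6] 354 [250 195  21  22] [0.606 0.079]
[183.6 217.1] 126 [166 212  47  15] [0.577 0.261]
[261.2 245.8] 354 [251 235  21  22] [0.511 0.075]
[343.5 252.7] 113 [332 242  23  22] [ 0.497 -0.118]
red
[339.9 192.8] 97 [ 0.637 -0.109]
bright
[195.5 212. ] 299 [168 205  60  16] [0.589 0.233]
[159.6 244.6] 103 [153 210  14  68] [0.511 0.317]
[342.8 252.4] 240 [335 244  17  18] [ 0.498 -0.117]
[185.3 283.9] 225 [156 277  60  14] [0.421 0.252]
(227, 219) [0.573 0.156]
(216, 288) [0.414 0.179]
(167, 212) [0.588 0.299]
(157, 277) [0.437 0.317]
dish [0.77632394 0.00385521] beaker [0.73633046 0.23377067]
side:
[243.8 208.7] 60 [235 206  19   6] [0.602 0.057]
[202.4 216.3] 67 [193 212  20   8] [0.509 0.053]
[211.2 283.9] 62 [200 279  23   8] [ 0.496 -0.143]
```

View pics/crop.png

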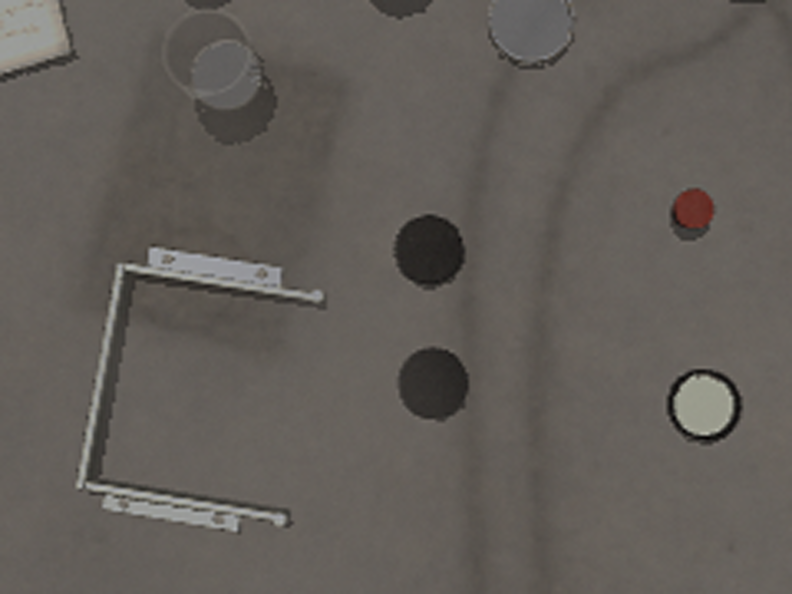

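Emit:
play_rows:
  deltas:
    - [0.617, -0.586, 0, 0, 0, -0.489, 0.67]
    - [0.617, -0.586, 0, 0, 0, -0.489, 0.67]
    - [0.617, -0.586, 0, 0, 0, -0.489, 0.67]
    - [0.617, -0.586, 0, 0, 0, -0.489, 0.67]
    - [0.617, -0.586, 0, 0, 0, -0.489, 0.67]
    - [0.617, -0.586, 0, 0, 0, -0.489, 0.67]
    - [0.617, -0.586, 0, 0, 0, -0.489, 0.67]
    - [0.617, -0.586, 0, 0, 0, -0.489, 0.67]
    - [0.617, -0.586, 0, 0, 0, -0.489, 0.67]
    - [0.617, -0.586, 0, 0, 0, -0.489, 0.67]

```text
clock: 1.1
position: [0.4147, -0.1824, 0.2006]
tool_rot: [3.141, -0.001, 1.429]
force: [0.6, -0.8, 0.2]
grip_width: 0.0283
finger_force: 0.0
```

```bash
cat >> h.py <<'E'
BO=np.array([.5035,.238]); BY=np.arctan2(.989,.147)
def to_bay(p):
    d=np.array(p[:2])-BO; c,s=np.cos(BY),np.sin(BY); return np.array([c*d[0]+s*d[1],-s*d[0]+c*d[1]])
def st():
    s=observe(); print("t",s["clock"],"bay mm",(to_bay(s["position"])*1e3).round(1),"z",round(s["position"][2]*1e3,1),"yaw_bay deg",np.degrees(s["tool_rot"]-[0,0,BY]).round(1),"w",s["grip_width"],"F",s["force"].round(1)); return s
def rel(tx,ty,tz,yawdeg):
    "units for target in bay frame mm"
    s=observe(); M=R.from_euler("xyz",s["tool_rot"]).as_matrix(); c,sn=np.cos(BY),np.sin(BY)
    w=BO+np.array([c*tx-sn*ty,sn*tx+c*ty])/1e3
    d=M.T@(np.array([w[0],w[1],tz/1e3])-s["position"])
    T=R.from_euler("xyz",[np.pi,0,BY+np.radians(yawdeg)]).as_matrix()
    print("shift",(d/.5).round(3),"turn",(np.degrees(R.from_matrix(M.T@T).as_rotvec())/120).round(3))
E
python3 - <<'E'
from h import *
print(st()["qpos"].round(2)); rel(-212,-31,60,0); rel(-212,-31,4,0)
for p in [(.606,.079),(.511,.075),(.497,-.118),(.637,-.109),(.776,.004)]: print((to_bay(p)*1e3).round())
E
```

```text
t 1.1 bay mm [-428.9   26. ] z 200.6 yaw_bay deg [180.   -0.    0.3] w 0.028285310310786755 F [ 0.6 -0.8  0.2]
[ 0.65  0.27 -0.43  2.02  0.14  0.88 -0.01]
shift [0.433 0.116 0.282] turn [ 0.    -0.     0.003]
shift [0.433 0.116 0.394] turn [ 0.    -0.     0.003]
[-142. -125.]
[-160.  -31.]
[-353.  -46.]
[-324. -183.]
[-191. -304.]
```

Emit:
play_rows:
  deltas:
    - [0.1, 0.03, 0.05, 0, 0, 0.003, 0.67]
    - [0.2, 0.055, 0.1, 0, 0, 0.003, 0.67]
    - [0.3, 0.08, 0.15, 0, 0, 0.003, 0.67]
    - [0.38, 0.1, 0.2, 0, 0, 0.003, 0.67]
    - [0.433, 0.116, 0.25, 0, 0, 0.003, 0.67]
    - [0.433, 0.116, 0.31, 0, 0, 0.003, 0.67]
    - [0.433, 0.116, 0.36, 0, 0, 0.003, 0.67]
    - [0.433, 0.116, 0.385, 0, 0, 0.003, 0.67]
    - [0.433, 0.116, 0.39, 0, 0, 0.003, 0.67]
    - [0.433, 0.116, 0.39, 0, 0, 0.003, 0.67]

```text
clock: 2.1
position: [0.5027, 0.0194, 0.006]
tool_rot: [3.141, 0.0, 1.417]
force: [0.5, -0.4, 0.5]
grip_width: 0.0287
finger_force: 0.0
```

```bash
python3 - <<'E'
from h import *
st(); rel(9,-31,6,0)
a=grab_frame("top")[110:310,130:400,::-1]; b=grab_frame("side")[130:330,130:330,::-1]
cv2.imwrite("pics/p1.png",cv2.resize(np.hstack([a,b]),None,fx=1.7,fy=1.7))
E
```

```text
t 2.1 bay mm [-216.3  -31.3] z 6.0 yaw_bay deg [180.    0.   -0.4] w 0.02867675558605268 F [ 0.5 -0.4  0.5]
shift [ 0.451 -0.004 -0.   ] turn [ 0.     0.    -0.003]
```

View pics/p1.png

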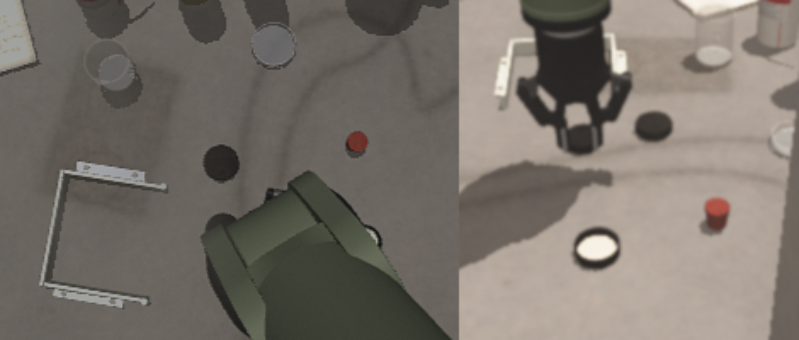

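The wrist hides lid_1 from above, but in the side view both fingertips stand centred behind it, lid_0 is to the right, and lid_2 and the stopper are clear. I push now.

Emit:
play_rows:
  deltas:
    - [0.01, 0, 0.006, 0, 0, -0.003, 0.67]
    - [0.03, 0, 0.006, 0, 0, -0.003, 0.67]
    - [0.05, 0, 0.006, 0, 0, -0.003, 0.67]
    - [0.075, 0, 0.006, 0, 0, -0.003, 0.67]
    - [0.1, 0, 0.006, 0, 0, -0.003, 0.67]
    - [0.13, 0, 0.006, 0, 0, -0.003, 0.67]
    - [0.16, 0, 0.006, 0, 0, -0.003, 0.67]
    - [0.19, 0, 0.006, 0, 0, -0.003, 0.67]
    - [0.22, 0, 0.006, 0, 0, -0.003, 0.67]
    - [0.25, 0, 0.006, 0, 0, -0.003, 0.67]

```text
clock: 3.2
position: [0.5217, 0.1449, 0.0025]
tool_rot: [-3.142, -0.0, 1.424]
force: [0.2, -0.4, 0.4]
grip_width: 0.0281
finger_force: 0.0
```

Emit:
play_rows:
  deltas:
    - [0.03, 0, 0, 0, 0, 0, 0.67]
    - [0.06, 0, 0, 0, 0, 0, 0.67]
    - [0.085, 0, 0, 0, 0, 0, 0.67]
    - [0.11, 0, 0, 0, 0, 0, 0.67]
    - [0.135, 0, 0, 0, 0, 0, 0.67]
    - [0.155, 0, 0, 0, 0, 0, 0.67]
    - [0.17, 0, 0, 0, 0, 0, 0.67]
    - [0.18, 0, 0, 0, 0, 0, 0.67]
    - [0.187, 0, 0, 0, 0, 0, 0.67]
    - [0.187, 0, 0, 0, 0, 0, 0.67]

```text
clock: 4.2
position: [0.5352, 0.2362, 0.0025]
tool_rot: [-3.142, -0.0, 1.424]
force: [-1.2, -0.8, -0.4]
grip_width: 0.028
finger_force: 0.0
```

```bash
python3 - <<'E'
from h import *
st(); rel(-10,-31,6,0); rel(-60,-31,60,0); rel(-415,-46,60,0)
E
```

```text
t 4.2 bay mm [  2.9 -31.7] z 2.5 yaw_bay deg [-180.   -0.    0.] w 0.028036545248991806 F [-1.2 -0.8 -0.4]
shift [-0.026 -0.001 -0.007] turn [-0. -0.  0.]
shift [-0.126 -0.001 -0.115] turn [-0. -0.  0.]
shift [-0.836  0.028 -0.115] turn [-0. -0.  0.]
```

Emit:
play_rows:
  deltas:
    - [-0.02, 0, 0, 0, 0, 0, 0.67]
    - [-0.05, 0, 0, 0, 0, 0, 0.67]
    - [-0.09, 0, -0.03, 0, 0, 0, 0.67]
    - [-0.16, 0, -0.11, 0, 0, -0.03, 0.67]
    - [-0.25, 0, -0.16, 0, 0, -0.06, 0.67]
    - [-0.34, 0.01, -0.16, 0, 0, -0.1, 0.67]
    - [-0.43, 0.02, -0.16, 0, 0, -0.1, 0.67]
    - [-0.52, 0.03, -0.16, 0, 0, -0.1, 0.67]
    - [-0.61, 0.04, -0.16, 0, 0, -0.1, 0.67]
    - [-0.7, 0.045, -0.16, 0, 0, -0.1, 0.67]

```text
clock: 5.2
position: [0.5049, -0.117, 0.0826]
tool_rot: [-3.141, 0.001, 1.632]
force: [0.9, 0.0, 0.1]
grip_width: 0.0286
finger_force: 0.0
```

```bash
python3 - <<'E'
from h import *
st(); rel(-409,-57.5,3,11.8); 
cv2.imwrite("pics/p2.png",cv2.resize(grab_frame("top")[110:310,130:400,::-1],None,fx=2.5,fy=2.5))
E
```

```text
t 5.2 bay mm [-351.   -53.6] z 82.6 yaw_bay deg [-180.     0.    11.9] w 0.02855377155636022 F [0.9 0.  0.1]
shift [-0.115 -0.016  0.159] turn [-0.     0.     0.001]
```

View pics/p2.png

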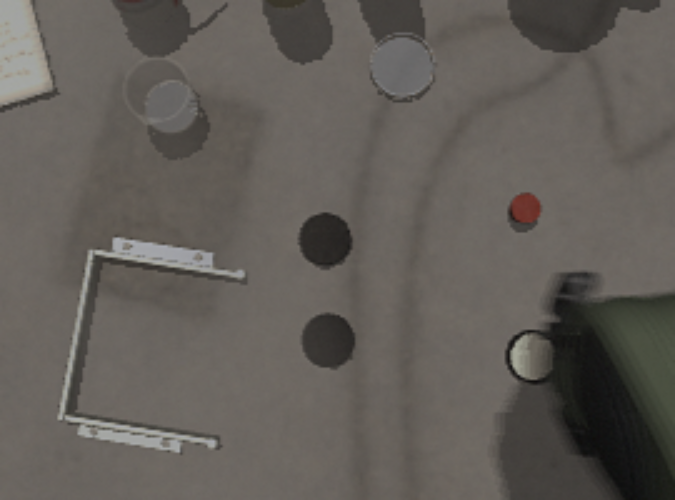

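lid_1 still lies at its old pixel, (261,246), so the half-open fingertips passed over it: they ride higher than the TCP. I check their height behind lid_2.

Emit:
play_rows:
  deltas:
    - [-0.06, -0.01, 0.02, 0, 0, 0, 0.67]
    - [-0.115, -0.016, 0.08, 0, 0, 0, 0.67]
    - [-0.115, -0.016, 0.13, 0, 0, 0, 0.67]
    - [-0.115, -0.016, 0.159, 0, 0, 0, 0.67]
    - [-0.115, -0.016, 0.159, 0, 0, 0, 0.67]
    - [-0.115, -0.016, 0.159, 0, 0, 0, 0.67]

```text
clock: 5.85
position: [0.502, -0.171, 0.0036]
tool_rot: [3.141, -0.0, 1.634]
force: [0.5, 0.8, 1.2]
grip_width: 0.0284
finger_force: 0.0
```

```bash
python3 - <<'E'
from h import *
s=st(); im=grab_frame("side")[:,:,::-1].copy()
p=s["position"]; u,v=proj("side",p); x0,y0=int(u)-60,int(v)-60
o=cv2.resize(im[y0:y0+110,x0:x0+130],None,fx=5,fy=5,interpolation=cv2.INTER_CUBIC)
M=R.from_euler("xyz",s["tool_rot"]).as_matrix()
for dy in (-.021,0,.021):
  for dz,col in((0,(0,255,0)),(-.013,(0,0,255))):
    a,b=proj("side",p+M@[-.011,dy,dz]); cv2.circle(o,(int((a-x0+.5)*5),int((b-y0+.5)*5)),3,col,-1)
cv2.imwrite("pics/p3.png",o)
E
```

```text
t 5.85 bay mm [-404.8  -58.6] z 3.6 yaw_bay deg [180.   -0.   12.1] w 0.02837607105340407 F [0.5 0.8 1.2]
```

View pics/p3.png

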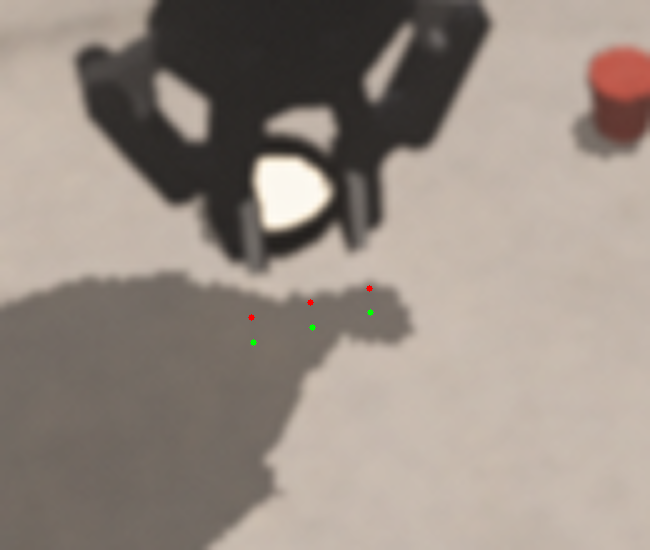

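Lid_2's pale inside shows between the fingers. The tips appear at crop (255,265) and (360,245), about 14 px above the projected TCP (green). Either the tips are really some 35 mm higher than reported or the picture lags, so I grab another frame to tell which.

```bash
python3 - <<'E'
from h import *
s=st(); p=s["position"]; u,v=proj("side",p); x0,y0=int(u)-60,int(v)-60
M=R.from_euler("xyz",s["tool_rot"]).as_matrix()
f=[grab_frame("side")[:,:,::-1].copy() for _ in range(3)]
print([np.abs(f[i].astype(int)-f[0]).mean() for i in range(3)])
old=cv2.imread("pics/p3.png"); new=cv2.resize(f[2][y0:y0+110,x0:x0+130],None,fx=5,fy=5,interpolation=cv2.INTER_CUBIC)
print("vs old",np.abs(old.astype(int)-new).mean(), p, s["qpos"])
t=grab_frame("top")[:,:,::-1].copy(); a,b=proj("top",p); cv2.circle(t,(int(a),int(b)),1,(0,255,0),-1)
t=cv2.resize(t[160:310,270:400],None,fx=3.5,fy=3.5)
cv2.imwrite("pics/p4.png",np.hstack([cv2.resize(new,(450,381)),cv2.resize(t,(330,381))]))
E
```

```text
t 5.9 bay mm [-404.8  -59. ] z 4.0 yaw_bay deg [179.9   0.   12.1] w 0.028307872631558362 F [0.7 0.6 0.6]
[np.float64(0.0), np.float64(0.4937082926432292), np.float64(0.4967736138237847)]
vs old 1.3879067599067598 [ 0.50233341 -0.17111375  0.00401192] [ 0.49035212  0.6943123  -0.37455631  1.96717227  0.45536854  0.56135459
 -0.13242022]
```

View pics/p4.png

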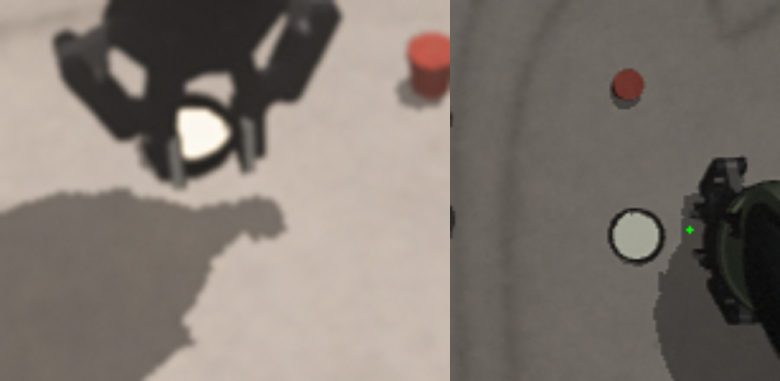

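The frames are identical, so there is no lag. In the top view the hand stands clear behind lid_2, shifted outward by parallax, so the tips really are about 30 mm above the worktop. I back off 10 mm and feel downward.

Emit:
play_rows:
  deltas:
    - [-0.02, 0, 0.006, 0, 0, 0, 0.67]
    - [-0.02, 0, 0.012, 0, 0, 0, 0.67]
    - [-0.02, 0, 0.018, 0, 0, 0, 0.67]
    - [-0.02, 0, 0.024, 0, 0, 0, 0.67]
    - [-0.02, 0, 0.03, 0, 0, 0, 0.67]
    - [-0.02, 0, 0.034, 0, 0, 0, 0.67]
    - [-0.02, 0, 0.038, 0, 0, 0, 0.67]
    - [-0.02, 0, 0.04, 0, 0, 0, 0.67]
    - [-0.02, 0, 0.04, 0, 0, 0, 0.67]

```text
clock: 7.0
position: [0.5024, -0.1814, -0.0171]
tool_rot: [-3.141, -0.0, 1.633]
force: [-0.1, 0.9, -0.4]
grip_width: 0.0282
finger_force: 0.0
```

```bash
python3 - <<'E'
from h import *
s=st(); p=s["position"]
f=grab_frame("side")[:,:,::-1].copy(); u,v=proj("side",[.5,-.17,.0]); x0,y0=int(u)-60,int(v)-60
o=cv2.resize(f[y0:y0+110,x0:x0+130],None,fx=4,fy=4,interpolation=cv2.INTER_CUBIC)
a,b=proj("side",p); cv2.circle(o,(int((a-x0+.5)*4),int((b-y0+.5)*4)),3,(0,255,0),-1)
cv2.imwrite("pics/p5.png",o)
E
```

```text
t 7.0 bay mm [-415.   -60.6] z -17.1 yaw_bay deg [-180.   -0.   12.] w 0.02818219192120618 F [-0.1  0.9 -0.4]
```

View pics/p5.png

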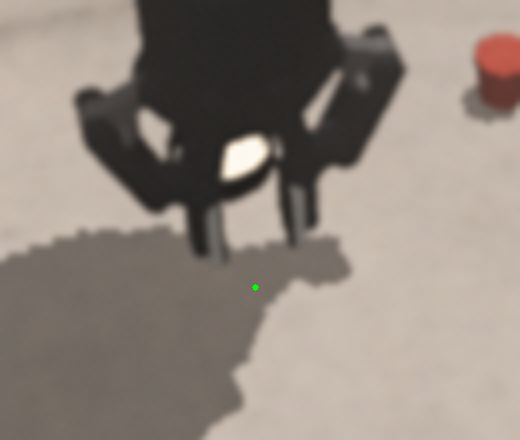

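Still no contact at a reported z of -17 mm, so the reported height is offset. The tips are now at (210,260) and (298,245), close above the top, and I keep feeling downward.

Emit:
play_rows:
  deltas:
    - [0, 0, 0.003, 0, 0, 0, 0.67]
    - [0, 0, 0.006, 0, 0, 0, 0.67]
    - [0, 0, 0.009, 0, 0, 0, 0.67]
    - [0, 0, 0.012, 0, 0, 0, 0.67]
    - [0, 0, 0.012, 0, 0, 0, 0.67]

```text
clock: 7.55
position: [0.5024, -0.1814, -0.0232]
tool_rot: [-3.141, -0.0, 1.633]
force: [-0.1, 0.0, -0.2]
grip_width: 0.0281
finger_force: 0.0
```

Emit:
play_rows:
  deltas:
    - [0, 0, 0.002, 0, 0, 0, 0.67]
    - [0, 0, 0.004, 0, 0, 0, 0.67]
    - [0, 0, 0.006, 0, 0, 0, 0.67]
    - [0, 0, 0.006, 0, 0, 0, 0.67]

```text
clock: 7.95
position: [0.5024, -0.1814, -0.0261]
tool_rot: [-3.141, -0.0, 1.633]
force: [0.2, -0.5, 0.1]
grip_width: 0.0283
finger_force: 0.0
```

Emit:
play_rows:
  deltas:
    - [0, 0, 0.002, 0, 0, 0, 0.67]
    - [0, 0, 0.004, 0, 0, 0, 0.67]
    - [0, 0, 0.004, 0, 0, 0, 0.67]

```text
clock: 8.25
position: [0.5024, -0.1814, -0.0281]
tool_rot: [-3.141, -0.0, 1.633]
force: [0.5, 0.0, 0.0]
grip_width: 0.0282
finger_force: 0.0
```

Emit:
play_rows:
  deltas:
    - [0, 0, 0.002, 0, 0, 0, 0.67]
    - [0, 0, 0.004, 0, 0, 0, 0.67]
    - [0, 0, 0.004, 0, 0, 0, 0.67]

```text
clock: 8.55
position: [0.5024, -0.1814, -0.0301]
tool_rot: [-3.141, -0.0, 1.633]
force: [0.4, -0.3, -0.4]
grip_width: 0.028
finger_force: 0.0
```

Emit:
play_rows:
  deltas:
    - [0, 0, 0.002, 0, 0, 0, 0.67]
    - [0, 0, 0.004, 0, 0, 0, 0.67]
    - [0, 0, 0.004, 0, 0, 0, 0.67]

```text
clock: 8.85
position: [0.5026, -0.1815, -0.0311]
tool_rot: [3.141, 0.001, 1.633]
force: [-6.1, 2.0, 25.0]
grip_width: 0.0282
finger_force: 11.9
```

```bash
python3 - <<'E'
from h import *
s=st(); p=s["position"]
f=grab_frame("side")[:,:,::-1].copy(); u,v=proj("side",[.5,-.17,.0]); x0,y0=int(u)-60,int(v)-60
o=cv2.resize(f[y0:y0+110,x0:x0+130],None,fx=4,fy=4,interpolation=cv2.INTER_CUBIC)
a,b=proj("side",[p[0],p[1],0]); cv2.circle(o,(int((a-x0+.5)*4),int((b-y0+.5)*4)),3,(0,255,0),-1)
t=grab_frame("top")[:,:,::-1].copy(); a,b=proj("top",[p[0],p[1],0]); t=t[190:300,310:400]; t=cv2.resize(t,None,fx=3,fy=4)
cv2.circle(t,(int((a-310+.5)*3),int((b-190+.5)*4)),3,(0,255,0),-1)
cv2.imwrite("pics/p6.png",np.hstack([o,t]))
E
```

```text
t 8.85 bay mm [-415.   -60.8] z -31.1 yaw_bay deg [180.   0.  12.] w 0.02821857652847608 F [-6.1  2.  25. ]
```

View pics/p6.png

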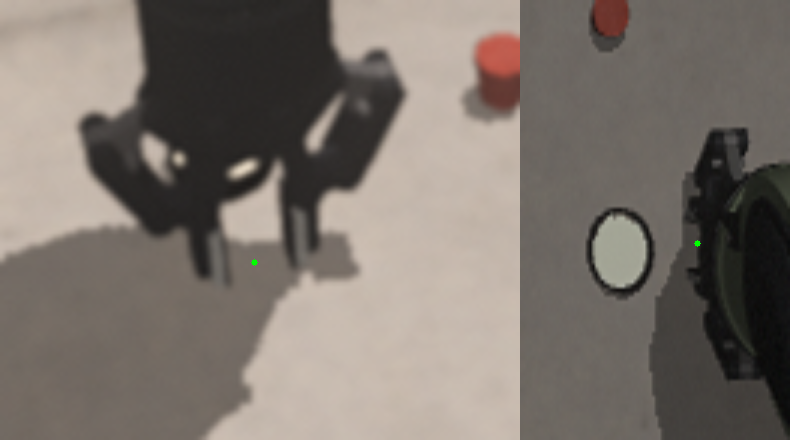

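Contact came at a reported z of -31 mm with 25 N. The tips at side crop (220,283) and (300,268) match the projected TCP in x and y, so only z is offset by about -30 mm. I will push at a reported -25 mm, going back to lid_1 first.

Emit:
play_rows:
  deltas:
    - [0, 0, -0.02, 0, 0, 0, 0.67]
    - [0, 0, -0.08, 0, 0, 0, 0.67]
    - [0, 0, -0.13, 0, 0, 0.03, 0.67]
    - [0.06, 0.01, -0.13, 0, 0, 0.07, 0.67]
    - [0.15, 0.015, -0.13, 0, 0, 0.1, 0.67]
    - [0.24, 0.02, -0.13, 0, 0, 0.1, 0.67]
    - [0.32, 0.025, -0.13, 0, 0, 0.1, 0.67]
    - [0.38, 0.025, -0.13, 0, 0, 0.1, 0.67]
    - [0.38, 0.025, -0.13, 0, 0, 0.1, 0.67]
    - [0.38, 0.025, -0.13, 0, 0, 0.1, 0.67]

```text
clock: 9.95
position: [0.5031, 0.0092, 0.0332]
tool_rot: [3.141, 0.0, 1.425]
force: [-0.4, -1.1, 0.7]
grip_width: 0.0284
finger_force: 0.0
```

```bash
python3 - <<'E'
from h import *
st(); rel(-216,-31,-25,0)
E
```

```text
t 9.95 bay mm [-226.3  -33.3] z 33.2 yaw_bay deg [1.8e+02 0.0e+00 1.0e-01] w 0.02838867028392547 F [-0.4 -1.1  0.7]
shift [ 0.021 -0.004  0.116] turn [0.    0.    0.001]
```

Emit:
play_rows:
  deltas:
    - [0.01, -0.004, 0.05, 0, 0, 0, 0.67]
    - [0.02, -0.004, 0.09, 0, 0, 0, 0.67]
    - [0.02, -0.004, 0.11, 0, 0, 0, 0.67]
    - [0.02, -0.004, 0.116, 0, 0, 0, 0.67]
    - [0.03, -0.004, 0.116, 0, 0, 0, 0.67]
    - [0.045, -0.004, 0.116, 0, 0, 0, 0.67]
    - [0.06, -0.004, 0.116, 0, 0, 0, 0.67]
    - [0.08, -0.004, 0.116, 0, 0, 0, 0.67]
    - [0.1, -0.004, 0.116, 0, 0, 0, 0.67]
    - [0.12, -0.004, 0.116, 0, 0, 0, 0.67]

```text
clock: 10.95
position: [0.5101, 0.0698, -0.0248]
tool_rot: [3.141, -0.0, 1.424]
force: [0.1, 0.2, -0.3]
grip_width: 0.0282
finger_force: 0.1
```

```bash
cat >> h.py <<'E'
def dark():
    im=grab_frame("top")[:,:,::-1]
    for c,a,b in blobs((im.max(2)<62).astype(np.uint8),60,900,150,420,160,310):
        if b[2]<30 and b[3]<30: print("dark",c,a,b,(to_bay(ray("top",c,.014))*1e3).round())
    for c,a,b in blobs((im.min(2)>135).astype(np.uint8),100,400,140,370,160,310): print("bright",c,a,(to_bay(ray("top",c,.01))*1e3).round())
E
python3 - <<'E'
from h import *
st(); rel(5,-31,-25,0)
f=grab_frame("side")[:,:,::-1]
cv2.imwrite("pics/p7.png",cv2.resize(f[130:260,130:310],None,fx=4,fy=4)); dark()
E
```

```text
t 10.95 bay mm [-165.4  -31.2] z -24.8 yaw_bay deg [ 1.8e+02 -0.0e+00  1.0e-01] w 0.028182678430005298 F [ 0.1  0.2 -0.3]
shift [ 0.341 -0.     0.   ] turn [ 0.    -0.     0.001]
dark [177.9 215.8] 68 [168 212  26  14] [ 48. -70.]
dark [225.6 247.2] 71 [213 239  22  20] [-77. -15.]
dark [343.  252.8] 108 [332 242  23  22] [-352.  -46.]
bright [195.6 212. ] 317 [  8. -86.]
bright [159.7 244.3] 113 [80.  4.]
bright [342.8 252.4] 240 [-353.  -46.]
bright [183.6 283.6] 265 [ 7. 85.]
```

View pics/p7.png

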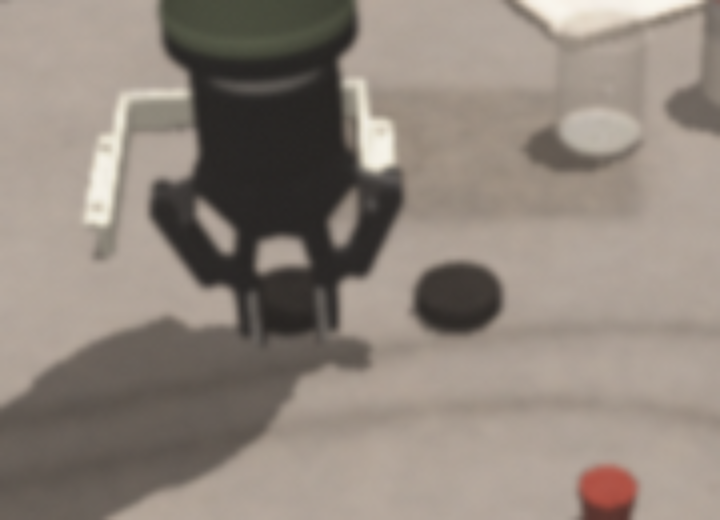

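The lid now sits cradled against both fingertips at (290,300), clear of lid_0 at (458,297) and still flat. I continue the push.

Emit:
play_rows:
  deltas:
    - [0.02, 0, 0, 0, 0, 0, 0.67]
    - [0.04, 0, 0, 0, 0, 0, 0.67]
    - [0.06, 0, 0, 0, 0, 0, 0.67]
    - [0.08, 0, 0, 0, 0, 0, 0.67]
    - [0.1, 0, 0, 0, 0, 0, 0.67]
    - [0.12, 0, 0, 0, 0, 0, 0.67]
    - [0.14, 0, 0, 0, 0, 0, 0.67]
    - [0.16, 0, 0, 0, 0, 0, 0.67]
    - [0.18, 0, 0, 0, 0, 0, 0.67]
    - [0.2, 0, 0, 0, 0, 0, 0.67]

```text
clock: 12.05
position: [0.5246, 0.1684, -0.025]
tool_rot: [-3.142, -0.0, 1.424]
force: [-0.0, -0.7, -0.5]
grip_width: 0.0283
finger_force: 0.0
```

Emit:
play_rows:
  deltas:
    - [0.02, 0, 0, 0, 0, 0, 0.67]
    - [0.04, 0, 0, 0, 0, 0, 0.67]
    - [0.06, 0, 0, 0, 0, 0, 0.67]
    - [0.08, 0, 0, 0, 0, 0, 0.67]
    - [0.1, 0, 0, 0, 0, 0, 0.67]
    - [0.12, 0, 0, 0, 0, 0, 0.67]
    - [0.13, 0, 0, 0, 0, 0, 0.67]
    - [0.137, 0, 0, 0, 0, 0, 0.67]
    - [0.14, 0, 0, 0, 0, 0, 0.67]
    - [0.14, 0, 0, 0, 0, 0, 0.67]

```text
clock: 13.05
position: [0.5348, 0.2367, -0.025]
tool_rot: [-3.142, 0.0, 1.424]
force: [0.1, -0.2, -0.2]
grip_width: 0.0282
finger_force: 0.0
```

Emit:
play_rows:
  deltas:
    - [-0.02, 0, 0, 0, 0, 0, 0.67]
    - [-0.05, 0, 0, 0, 0, 0, 0.67]
    - [-0.09, 0, -0.05, 0, 0, 0, 0.67]
    - [-0.16, 0, -0.11, 0, 0, -0.03, 0.67]
    - [-0.25, 0, -0.16, 0, 0, -0.06, 0.67]
    - [-0.34, 0.01, -0.16, 0, 0, -0.1, 0.67]
    - [-0.43, 0.02, -0.16, 0, 0, -0.1, 0.67]
    - [-0.52, 0.03, -0.16, 0, 0, -0.1, 0.67]
    - [-0.61, 0.04, -0.16, 0, 0, -0.1, 0.67]
    - [-0.7, 0.045, -0.16, 0, 0, -0.1, 0.67]

```text
clock: 14.05
position: [0.5045, -0.1161, 0.0551]
tool_rot: [-3.141, 0.001, 1.632]
force: [0.6, 0.2, -0.1]
grip_width: 0.0282
finger_force: 0.0
```

```bash
python3 - <<'E'
from h import *
st(); rel(-414,-58.5,-25,11.8); dark()
E
```

```text
t 14.05 bay mm [-350.1  -53. ] z 55.1 yaw_bay deg [-180.    0.   12.] w 0.028229358139626484 F [ 0.6  0.2 -0.1]
shift [-0.127 -0.016  0.16 ] turn [-0.     0.     0.001]
dark [259.9 205.5] 348 [250 195  21  22] [-142. -125.]
dark [180.9 232.9] 361 [171 223  22  21] [ 34. -31.]
bright [195.6 212. ] 317 [  8. -86.]
bright [159.7 244.3] 113 [80.  4.]
bright [183.8 283.6] 267 [ 6. 85.]
```

lid_1 is in at (34,-31). Next is lid_2.

Emit:
play_rows:
  deltas:
    - [-0.06, -0.01, 0, 0, 0, 0, 0.67]
    - [-0.12, -0.016, 0.03, 0, 0, 0, 0.67]
    - [-0.127, -0.016, 0.1, 0, 0, 0, 0.67]
    - [-0.127, -0.016, 0.14, 0, 0, 0, 0.67]
    - [-0.127, -0.016, 0.16, 0, 0, 0, 0.67]
    - [-0.127, -0.016, 0.16, 0, 0, 0, 0.67]
    - [-0.127, -0.016, 0.16, 0, 0, 0, 0.67]

```text
clock: 14.8
position: [0.5018, -0.1767, -0.0243]
tool_rot: [3.141, 0.0, 1.633]
force: [0.1, 0.3, 0.8]
grip_width: 0.0284
finger_force: 0.0
```

Emit:
play_rows:
  deltas:
    - [0.01, 0, 0, 0, 0, 0, 0.67]
    - [0.02, 0, 0, 0, 0, 0, 0.67]
    - [0.03, 0, 0, 0, 0, 0, 0.67]
    - [0.04, 0, 0, 0, 0, 0, 0.67]
    - [0.05, 0, 0, 0, 0, 0, 0.67]
    - [0.065, 0, 0, 0, 0, 0, 0.67]
    - [0.08, 0, 0, 0, 0, 0, 0.67]
    - [0.1, 0, 0, 0, 0, 0, 0.67]
    - [0.12, 0, 0, 0, 0, 0, 0.67]
    - [0.14, 0, 0, 0, 0, 0, 0.67]

```text
clock: 15.8
position: [0.4974, -0.1057, -0.025]
tool_rot: [3.142, -0.0, 1.634]
force: [-0.3, -0.4, -0.1]
grip_width: 0.0279
finger_force: 0.1
```

```bash
python3 - <<'E'
from h import *
st(); rel(5,28.6,-25,11.8); dark()
E
```

```text
t 15.8 bay mm [-340.9  -44.5] z -25.0 yaw_bay deg [180.   -0.   12.1] w 0.027851722881653072 F [-0.3 -0.4 -0.1]
shift [0.707 0.002 0.   ] turn [ 0.    -0.     0.002]
dark [259.9 205.5] 349 [250 195  21  22] [-142. -125.]
dark [178.3 215.8] 64 [168 212  26  13] [ 47. -70.]
dark [180.9 232.9] 360 [171 223  22  21] [ 34. -31.]
bright [195.6 212. ] 317 [  8. -86.]
bright [159.7 244.3] 113 [80.  4.]
bright [324.  252.7] 209 [-309.  -39.]
bright [183.8 283.6] 267 [ 6. 85.]
```

Lid_2 is in the cradle at (-309,-39). I push on 0.707.

Emit:
play_rows:
  deltas:
    - [0.025, 0, 0, 0, 0, 0, 0.67]
    - [0.05, 0, 0, 0, 0, 0, 0.67]
    - [0.08, 0, 0, 0, 0, 0, 0.67]
    - [0.11, 0, 0, 0, 0, 0, 0.67]
    - [0.14, 0, 0, 0, 0, 0, 0.67]
    - [0.17, 0, 0, 0, 0, 0, 0.67]
    - [0.2, 0, 0, 0, 0, 0, 0.67]
    - [0.23, 0, 0, 0, 0, 0, 0.67]
    - [0.26, 0, 0, 0, 0, 0, 0.67]
    - [0.29, 0, 0, 0, 0, 0, 0.67]

```text
clock: 16.85
position: [0.488, 0.0394, -0.025]
tool_rot: [-3.142, -0.0, 1.634]
force: [1.8, 0.1, -0.9]
grip_width: 0.0282
finger_force: 0.0
```

Emit:
play_rows:
  deltas:
    - [0.03, 0, 0, 0, 0, 0, 0.67]
    - [0.06, 0, 0, 0, 0, 0, 0.67]
    - [0.09, 0, 0, 0, 0, 0, 0.67]
    - [0.12, 0, 0, 0, 0, 0, 0.67]
    - [0.15, 0, 0, 0, 0, 0, 0.67]
    - [0.18, 0, 0, 0, 0, 0, 0.67]
    - [0.21, 0, 0, 0, 0, 0, 0.67]
    - [0.235, 0, 0, 0, 0, 0, 0.67]
    - [0.255, 0, 0, 0, 0, 0, 0.67]
    - [0.27, 0, 0, 0, 0, 0, 0.67]

```text
clock: 17.85
position: [0.4798, 0.1736, -0.025]
tool_rot: [3.142, -0.0, 1.634]
force: [0.7, -1.0, 0.1]
grip_width: 0.0283
finger_force: 0.1
```

```bash
python3 - <<'E'
from h import *
st(); rel(5,28.6,-25,11.8); dark()
E
```

```text
t 17.85 bay mm [-67.2  14. ] z -25.0 yaw_bay deg [180.   -0.   12.1] w 0.028261406995689336 F [ 0.7 -1.   0.1]
shift [ 0.147  0.002 -0.   ] turn [ 0.    -0.     0.002]
dark [259.9 205.5] 349 [250 195  21  22] [-142. -125.]
dark [178.8 231.7] 269 [170 223  21  21] [ 39. -33.]
bright [195.6 212. ] 317 [  8. -86.]
```

Emit:
play_rows:
  deltas:
    - [0.02, 0, 0, 0, 0, 0, 0.67]
    - [0.04, 0, 0, 0, 0, 0, 0.67]
    - [0.06, 0, 0, 0, 0, 0, 0.67]
    - [0.08, 0, 0, 0, 0, 0, 0.67]
    - [0.1, 0, 0, 0, 0, 0, 0.67]
    - [0.12, 0, 0, 0, 0, 0, 0.67]
    - [0.133, 0, 0, 0, 0, 0, 0.67]
    - [0.14, 0, 0, 0, 0, 0, 0.67]
    - [0.143, 0, 0, 0, 0, 0, 0.67]
    - [0.143, 0, 0, 0, 0, 0, 0.67]

```text
clock: 18.9
position: [0.4754, 0.2439, -0.025]
tool_rot: [-3.142, 0.0, 1.633]
force: [0.2, -0.8, -0.1]
grip_width: 0.0282
finger_force: 0.0
```

Emit:
play_rows:
  deltas:
    - [-0.02, 0, 0, 0, 0, 0, 0.67]
    - [-0.05, 0, 0, 0, 0, 0, 0.67]
    - [-0.08, 0, -0.05, 0, 0, 0, 0.67]
    - [-0.1, 0, -0.12, 0, 0, 0, 0.67]
    - [-0.15, 0.02, -0.2, 0, 0, -0.06, 0.67]
    - [-0.21, 0.08, -0.2, 0, 0, -0.13, 0.67]
    - [-0.27, 0.14, -0.2, 0, 0, -0.2, 0.67]
    - [-0.33, 0.21, -0.2, 0, 0, -0.27, 0.67]
    - [-0.39, 0.28, -0.2, 0, 0, -0.317, 0.67]
    - [-0.42, 0.31, -0.2, 0, 0, -0.317, 0.67]

```text
clock: 19.9
position: [0.6453, 0.038, 0.0744]
tool_rot: [-3.141, 0.001, 2.296]
force: [-0.8, -0.5, 0.4]
grip_width: 0.0281
finger_force: 0.0
```

```bash
python3 - <<'E'
from h import *
print(st()["qpos"].round(2)); rel(-177,-167,-25,50); dark()
E
```

```text
t 19.9 bay mm [-177.  -169.6] z 74.4 yaw_bay deg [-1.8e+02  1.0e-01  5.0e+01] w 0.028089999050568304 F [-0.8 -0.5  0.4]
[ 0.17  0.74 -0.49  1.62  0.43  0.89  0.23]
shift [ 0.004 -0.003  0.199] turn [-0.     0.001 -0.   ]
dark [180.9 232.9] 359 [171 223  22  21] [ 34. -31.]
dark [174.9 261.6] 94 [166 250  22  22] [36. 37.]
bright [176.8 260.7] 233 [32. 35.]
bright [183.6 283.6] 271 [ 7. 85.]
```

lid_2 is in at (32,35). Next is lid_0: descend behind it, then push it sideways in front of the mouth.

Emit:
play_rows:
  deltas:
    - [0.004, -0.003, 0.08, 0, 0, 0, 0.67]
    - [0.004, -0.003, 0.15, 0, 0, 0, 0.67]
    - [0.004, -0.003, 0.185, 0, 0, 0, 0.67]
    - [0.004, -0.003, 0.199, 0, 0, 0, 0.67]
    - [0.004, -0.003, 0.199, 0, 0, 0, 0.67]
    - [0.015, -0.003, 0.199, 0, 0, 0, 0.67]
    - [0.025, -0.003, 0.199, 0, 0, 0, 0.67]
    - [0.035, -0.003, 0.199, 0, 0, 0, 0.67]
    - [0.045, -0.003, 0.199, 0, 0, 0, 0.67]
    - [0.055, -0.003, 0.199, 0, 0, 0, 0.67]

```text
clock: 20.95
position: [0.6237, 0.0642, -0.0242]
tool_rot: [3.141, 0.0, 2.298]
force: [0.5, 0.8, -1.0]
grip_width: 0.0282
finger_force: 0.1
```

Emit:
play_rows:
  deltas:
    - [0.019, -0.008, 0, 0, 0, 0, 0.67]
    - [0.038, -0.016, 0, 0, 0, 0, 0.67]
    - [0.057, -0.025, 0, 0, 0, 0, 0.67]
    - [0.076, -0.033, 0, 0, 0, 0, 0.67]
    - [0.095, -0.041, 0, 0, 0, 0, 0.67]
    - [0.115, -0.05, 0, 0, 0, 0, 0.67]
    - [0.134, -0.058, 0, 0, 0, 0, 0.67]
    - [0.153, -0.066, 0, 0, 0, 0, 0.67]
    - [0.172, -0.075, 0, 0, 0, 0, 0.67]
    - [0.185, -0.08, 0, 0, 0, 0, 0.67]

```text
clock: 21.95
position: [0.5316, 0.1067, -0.0245]
tool_rot: [-3.141, -0.0, 2.298]
force: [-0.1, -0.4, -0.4]
grip_width: 0.0283
finger_force: 0.1
```

Emit:
play_rows:
  deltas:
    - [-0.02, 0, 0, 0, 0, 0, 0.67]
    - [-0.05, 0, 0, 0, 0, 0, 0.67]
    - [-0.06, 0, -0.06, 0, 0, 0, 0.67]
    - [-0.1, 0, -0.16, 0, 0, 0.06, 0.67]
    - [-0.16, 0, -0.2, 0, 0, 0.12, 0.67]
    - [-0.16, 0, -0.2, 0, 0, 0.19, 0.67]
    - [-0.16, 0, -0.2, 0, 0, 0.25, 0.67]
    - [-0.16, 0, -0.2, 0, 0, 0.25, 0.67]

```text
clock: 22.75
position: [0.5865, 0.0451, 0.0757]
tool_rot: [3.141, 0.001, 1.77]
force: [-0.5, -0.6, 0.6]
grip_width: 0.0282
finger_force: 0.0
```

```bash
python3 - <<'E'
from h import *
st(); dark()
E
```

```text
t 22.75 bay mm [-178.6 -110.5] z 75.7 yaw_bay deg [180.    0.   19.9] w 0.028173202337801205 F [-0.5 -0.6  0.6]
dark [180.9 232.9] 360 [171 223  22  21] [ 34. -31.]
dark [175.1 261.6] 96 [166 250  22  22] [35. 37.]
bright [195.4 212. ] 320 [  9. -86.]
bright [159.7 244.2] 114 [80.  3.]
bright [176.8 260.7] 233 [32. 35.]
bright [183.7 283.6] 268 [ 7. 85.]
```

```bash
python3 - <<'E'
from h import *
f=grab_frame("side")[:,:,::-1]
print([np.round(proj("side",[*(BO+np.array([[.147,-.989],[.989,.147]])@[-.106,-.023]),.007]))])
cv2.imwrite("pics/p8.png",cv2.resize(f[130:260,130:310],None,fx=4,fy=4)); rel(-160,-43,-25,20)
E
```

```text
[array([198., 197.])]
shift [ 0.08  -0.113  0.201] turn [-0.     0.     0.002]
```

View pics/p8.png

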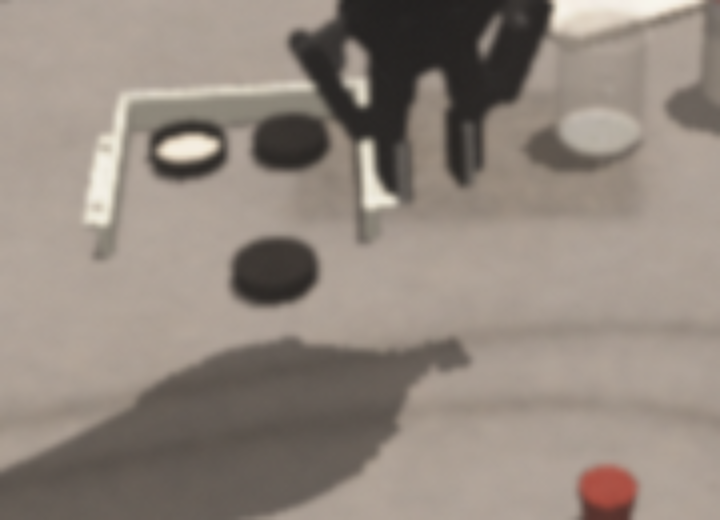

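The side view shows lid_2 and lid_1 well inside the bay. lid_0 is before the mouth at (274,269), which is exactly the predicted (-106,-23). I push it in along 20°.

Emit:
play_rows:
  deltas:
    - [0.03, -0.05, 0, 0, 0, 0, 0.67]
    - [0.07, -0.1, 0, 0, 0, 0, 0.67]
    - [0.08, -0.113, 0.06, 0, 0, 0, 0.67]
    - [0.08, -0.113, 0.13, 0, 0, 0, 0.67]
    - [0.08, -0.113, 0.18, 0, 0, 0, 0.67]
    - [0.08, -0.113, 0.201, 0, 0, 0, 0.67]
    - [0.08, -0.113, 0.201, 0, 0, 0, 0.67]

```text
clock: 23.55
position: [0.5216, 0.0742, -0.026]
tool_rot: [-3.139, -0.0, 1.776]
force: [-0.1, -0.5, 1.0]
grip_width: 0.0279
finger_force: 0.0
```

Emit:
play_rows:
  deltas:
    - [0.015, 0, 0, 0, 0, 0, 0.67]
    - [0.03, 0, 0, 0, 0, 0, 0.67]
    - [0.045, 0, 0, 0, 0, 0, 0.67]
    - [0.06, 0, 0, 0, 0, 0, 0.67]
    - [0.075, 0, 0, 0, 0, 0, 0.67]
    - [0.09, 0, 0, 0, 0, 0, 0.67]
    - [0.11, 0, 0, 0, 0, 0, 0.67]
    - [0.13, 0, 0, 0, 0, 0, 0.67]
    - [0.15, 0, 0, 0, 0, 0, 0.67]
    - [0.17, 0, 0, 0, 0, 0, 0.67]

```text
clock: 24.55
position: [0.5049, 0.1585, -0.025]
tool_rot: [-3.142, -0.0, 1.774]
force: [-0.0, -0.6, -0.4]
grip_width: 0.0282
finger_force: 0.1
```

Emit:
play_rows:
  deltas:
    - [0.02, 0, 0, 0, 0, 0, 0.67]
    - [0.04, 0, 0, 0, 0, 0, 0.67]
    - [0.055, 0, 0, 0, 0, 0, 0.67]
    - [0.065, 0, 0, 0, 0, 0, 0.67]
    - [0.072, 0, 0, 0, 0, 0, 0.67]
    - [0.076, 0, 0, 0, 0, 0, 0.67]
    - [0.076, 0, 0, 0, 0, 0, 0.67]

```text
clock: 25.25
position: [0.4974, 0.1948, -0.025]
tool_rot: [-3.142, -0.0, 1.774]
force: [-0.5, 0.6, 0.8]
grip_width: 0.028
finger_force: 0.0
```

Emit:
play_rows:
  deltas:
    - [-0.02, 0, 0, 0, 0, 0, 0.67]
    - [-0.05, 0, 0, 0, 0, 0, 0.67]
    - [-0.1, 0, -0.05, 0, 0, 0, 0.67]
    - [-0.18, 0, -0.12, 0, 0, 0, 0.67]
    - [-0.27, 0, -0.2, 0, 0, 0, 0.67]
    - [-0.36, 0, -0.2, 0, 0, 0, 0.67]
    - [-0.44, 0, -0.2, 0, 0, 0, 0.67]
    - [-0.5, 0, -0.2, 0, 0, 0, 0.67]
    - [-0.5, 0, -0.2, 0, 0, 0, 0.67]

```text
clock: 26.15
position: [0.5476, -0.0571, 0.0748]
tool_rot: [-3.141, 0.002, 1.766]
force: [-0.2, 0.1, 0.2]
grip_width: 0.0283
finger_force: 0.0
```

```bash
python3 - <<'E'
from h import *
st(); dark()
cv2.imwrite("pics/p9.png",cv2.resize(grab_frame("top")[110:310,130:400,::-1],None,fx=2.5,fy=2.5))
E
```

```text
t 26.15 bay mm [-285.4  -87. ] z 74.8 yaw_bay deg [-1.80e+02  1.00e-01  1.96e+01] w 0.02833631115655825 F [-0.2  0.1  0.2]
dark [180.9 232.9] 360 [171 223  22  21] [ 34. -31.]
bright [195.4 212. ] 321 [  9. -86.]
bright [159.7 244.2] 115 [80.  3.]
bright [176.8 260.7] 233 [32. 35.]
bright [183.7 283.6] 268 [ 7. 85.]
```

View pics/p9.png

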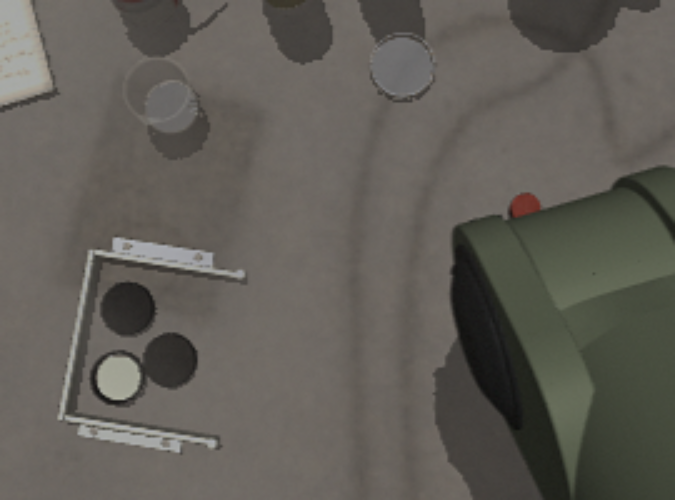

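All three lids lie inside the bay, at picture (127,307), (170,360) and (118,378). The dish, stopper and beaker are where they were, and the arm is clear.

```bash
python3 -c "
from workcell import *
print(job_done())"
```

```text
the job is handed in; nothing more can be done
None
```

The job is handed in: in the last picture all three lids lie flat inside the bay, and the dish, stopper and beaker are where they stood; the hand-in call returned no verdict.

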